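Turn a lamp swivel's D-shaft by its flat, then hold the screw collar on the flat

TASK

On the black swivel unit, grip the upright steel shaft so that the fingers feel its flat, and turn it until the flat faces squarely along the pointer rib on the housing. Then take the collar with the side screw, slip it down over the shaft with the screw lined up with the flat, and hold it level in the air about 20 mm above the boss, drawn sideways so that the tip of its screw stays pressed on the flat; leave the plain spacer and the flanged hub where they lie. Finish while still holding the collar like that: do not let go.

Things in the scene. Friction and masses are not known exactly. Their poses are not given: they have to be found in the camera images.
- swivel: fixed lamp swivel unit: black finned housing on a 130 x 110 x 6 mm foot, housing top 50 mm above the bench, on it a round aluminium boss 38 mm across. Origin: centre of its underside, on the shaft axis. Its own -x is the way the aluminium pointer rib (30 mm long, on the housing's top) lies from the shaft; z up
- boss_top (a point): centre of the boss's top, 58 mm above the bench, where the upright steel shaft comes out: 20 mm in diameter, 60 mm tall (its top is 118 mm above the bench), top rim chamfered by 3 mm, one milled flat along its length. Axes as the swivel's
- shaft (a joint): turn of the upright shaft about its axis in rad, positive anticlockwise from above; 0 when the flat faces exactly along the pointer rib (the swivel's -x). Turns from -1.7 to 1.7, starts between 0.5 and 1.3, has a friction of 0.08 N m and stays where it is left
- flat: the shaft's flat: 12 mm wide, 52 mm tall, 7 mm from the shaft axis (17 mm from flat to round back, 20 mm across the round: fingers closed squarely over the flat stop at a gap of about 17 mm). Origin: centre of the flat, 88 mm above the bench. The flat faces its own -x; z up; it turns with the shaft. A steady push of about 5 N of the screw on it is plenty
- collar: loose dark steel octagonal collar, 40 mm across the octagon, 24 mm tall, straight octagonal bore 25 mm across, about 0.12 kg, lying flat, bore upright. Origin: centre of its underside, on the bore axis; z up. A set screw goes through its own -x side 12 mm up; its round head, 13 mm across, sticks out to 38 mm from the axis. The two sides facing its own +y and -y are free to grip, 40 mm apart
- collar_nose (a point): inner tip (6 mm across) of the collar's set screw, in the bore: 9 mm from the bore axis along the collar's own -x, 12 mm above its underside. Because of it the collar passes over the shaft only with the screw on the flat's side (within about 0.3 rad); with the collar centred on the shaft the tip stands 2 mm off the flat
- spacer: loose plain spacer: the same octagonal dark steel ring as the collar (40 mm across, 24 mm tall), but without a screw. Origin: centre of its underside. Leave it alone
- hub: loose flanged hub: round dark steel flange 60 mm across, 6 mm thick, with a 36 mm round hub on it, 24 mm tall in all, no side screw. Origin: centre of its underside. Leave it alone. Collar, spacer and hub lie in any order in three places on the robot's right
Not all that is in view belongs to the job. Of the things shaped like the swivel, the black one is meant.

How it is judged (in metres and radians):
On the way:
1. with the fingers closed on the shaft's flat, the shaft is turned until the flat faces along the pointer rib (within 0.15 rad) (value of joint shaft between -0.15 and 0.15 rad and contact force between the fingers and flat above 2 N), for 0.2 s.
At the end, for the whole second after the job is handed in: The fingers hold the collar (over 2 N), level within 0.15 rad, at rest, underside 10 to 30 mm above the boss; screw tip pressed on the flat (over 0.5 N, within 5 mm of its centre line); the shaft's flat still faces along the pointer rib within 0.2 rad (value of joint shaft between -0.2 and 0.2 rad and z of collar in the frame of swivel between 0.068 and 0.088 m and x of collar_nose in the frame of flat between -0.002 and 0.002 m and y of collar_nose in the frame of flat between -0.005 and 0.005 m and contact force between collar and flat above 0.5 N and contact force between the fingers and collar above 2 N and angle between collar's own z axis and vertical below 0.15 rad and linear speed of collar below 0.02 m/s); the arm keeps its last pose, push and grip.
It fails at once if the plain spacer or the flanged hub is shifted by more than 20 mm (distance of any of spacer, hub from where it was at the start of the episode above 0.02 m).
It also fails if it takes over 61 s, if anything falls off the work surface, if the arm or the gripper's body presses on something with over 40 N, if the wrist force passes 120 N, or if a joint passes its speed limit or range.

ROBOT

A 6-joint arm with a two-finger parallel gripper is mounted at the origin on the work surface. World frame = base frame: x ahead of the robot, y to its left, z up, the work surface at z = 0. Lengths are in mm, angles in rad, forces in N, time in s.
With the tool pointing down it reaches from about 350 to 775 mm from the base axis. Payload 7.3 kg.
Tool frame: the origin (TCP) lies at the very end of the fingers, on their centre line; the grasp point (between the pads) lies 19 mm behind it; z points along the fingers, y is the line along which they close (so a half turn about z gives the same grasp; the last joint's range is limited). The gripper opens to 92 mm and grips with 3 to 60 N. Pads are 19 mm wide; open, the fingers measure 130 mm over their backs; the gripper's body (75 mm by 190 mm) begins 47 mm behind the grasp point.
Start: joints at [-1.346, 0.342, 1.524, -0, 1.275, -0.146], TCP at [190.263, -489.331, 226.741] pointing down, gripper open.
Joint ranges: [-2.53, 2.53], [-0.77, 2.02], [0.04, 2.7], [-1, 4.14], [0.28, 2.66], [-3.11, 3.11]. Speed limits (rad/s): [2.57, 2.57, 3.14, 3.14, 3.14, 3.14].

INTERFACE

Orientations are given as [roll, pitch, yaw] about the fixed x, y, z axes, in that order (R = Rz(yaw) Ry(pitch) Rx(roll)).
In Python, from plant import get_obs, vision, workorder gives the robot as it stands.
- The arm moves only by the shell command python3 -m pendant 'ROWS' [OPENING]. ROWS is a JSON object of lists of equal length, an entry for each row: "dp": the shift along the tool's x, y, z in m, a list of three; "rotation": the turn, a rotation vector about the tool's x, y, z in rad, a list of three. A call has 1 to 8 rows; each row is the pose to reach, as a shift and turn from the pose commanded when the call began, along the tool's axes at that moment; what a row does not reach only later rows make up. A row lasts 1/8 s, in which the tool goes at most 62.5 mm and 10.7 degrees, less where a joint would pass 70% of its speed; a pose out of reach is approached as far as the arm can. A call with a gripper value outside its range is refused whole. OPENING is the finger opening in m, from 0 to 0.0918, set as the call begins (- or left out, the last holds). The fingers move at their own pace and stop on an object; the grip force is fixed at half the most. Time passes only in rows, so rows that repeat a pose let the fingers close. It gives the time, the measured TCP pose, the force, the opening and the grip force at its end, in the units of the state.
- get_obs(): the state, without advancing time (a new reading comes with each control period).
- vision.capture(name): name is "side" or "top"; returns a dict with "pixels" (384x512x3 uint8, red, green, blue), "vfov" (degrees; the focal length in pixels is half the picture's height over the tangent of half this angle, whatever the lens; pixels are square), "cx", "cy" (the principal point, pixels), "pose" (4x4, takes a point from camera to world coordinates). Camera axes: x right, y up, looking along -z (the intrinsics and any distortion apply to the point x, -y, -z); pixel columns grow to the right and rows downward; lengths in mm; the calibration is good to about 2 mm. A picture is of the moment at which its call begins. There is no depth.
- workorder.close_job(): hands the job in; it is judged then, once.
The state is a dict: "time": time; "joint_positions": joint angles; "dq": joint speeds; "tau": joint torques, N m; "tool_pos": TCP position; "tcp_rot": TCP orientation; "contact_force": force on the tool from outside, world axes, zero at the start; "moment": the same for the moment, N m; "grip_width": finger opening in mm; "finger_force": force on a finger pad.
Only numpy, scipy, OpenCV 4.12 (cv2) and the standard library are available. Lean on these libraries where they do the work, as an engineer would, in place of code of your own. Each camera call takes 0.05 s, during which the arm holds its last target. There are 200 camera calls.

## Working session

There is one attempt and no reset: what is moved stays moved. The work goes in short steps, Python scripts to look and compute and a shell command to move; the robot and the scene stay as the last step left them, time stands still between calls to the robot, and variables do not carry over. Pictures are saved under pics/ and viewed, at most 10 in all, crops included, and the job is handed in when it is done.

```bash
mkdir -p pics; ls; python3 - <<'E'
from plant import get_obs, vision
import cv2,numpy as np
o=get_obs();print(o)
for n in("side","top"):
    c=vision.capture(n);print(n,{k:v for k,v in c.items() if k!='pixels'})
    cv2.imwrite(f'pics/{n}0.png',cv2.cvtColor(c['pixels'],cv2.COLOR_RGB2BGR))
a=cv2.imread('pics/side0.png');b=cv2.imread('pics/top0.png')
E
```

```text
pics
{'time': 0.0, 'joint_positions': array([-1.34599976e+00,  3.42708351e-01,  1.52504253e+00,  5.02684443e-06,
        1.27538464e+00, -1.45968610e-01]), 'dq': array([-0.00063972, -0.00019691,  0.0008083 , -0.00032219, -0.00100168,
        0.00125693]), 'tau': array([-2.85335656e-03, -4.31245780e+01, -2.44226468e+01,  7.14635476e-02,
        5.58848656e-02, -9.45582701e-05]), 'tool_pos': array([ 190.16663611, -488.90300267,  226.04351612]), 'tcp_rot': array([-3.14006689e+00, -2.29167777e-04,  3.70763531e-01]), 'contact_force': array([-0.19927552,  0.21146499,  0.84138577]), 'moment': array([0.01738736, 0.05265109, 0.01375783]), 'finger_force': 0.0, 'grip_width': 91.76549021184921}
side {'vfov': 49.35150845687489, 'cx': 248.01445548674454, 'cy': 191.84330191003212, 'pose': array([[ 9.97486057e-01,  4.36993290e-02, -5.57847125e-02,
         4.08537368e+02],
       [-6.99235517e-02,  7.34728039e-01, -6.74748402e-01,
        -6.61230107e+02],
       [ 1.15005400e-02,  6.76952788e-01,  7.35936587e-01,
         8.35221572e+02],
       [ 0.00000000e+00,  0.00000000e+00,  0.00000000e+00,
         1.00000000e+00]])}
top {'vfov': 52.81223329770062, 'cx': 264.6582058454001, 'cy': 188.92298383568428, 'pose': array([[-2.33211107e-02,  9.94560384e-01, -1.01517328e-01,
         3.63818476e+02],
       [-9.99670375e-01, -2.21087161e-02,  1.30516664e-02,
         6.32653957e+00],
       [ 1.07362525e-02,  1.01788245e-01,  9.94748152e-01,
         1.06728608e+03],
       [ 0.00000000e+00,  0.00000000e+00,  0.00000000e+00,
         1.00000000e+00]])}
```

View pics/side0.png

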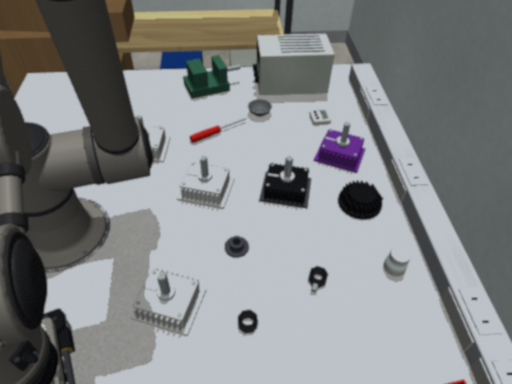

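View pics/top0.png

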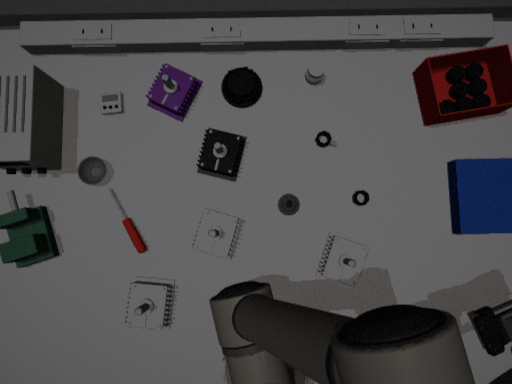

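Side view: black swivel at (288,185); other swivel-shaped units are white (205,183), (167,300), (150,140) and purple (341,148). The black one is meant. Ring parts: hub with flange (237,246), plain ring (247,322), ring with a protruding screw (318,275), so that last one is the collar. In the top view these are at (289,204), (361,198) and (323,139), with the screw head at about (334,144). I'll confirm this with an enlarged crop.

```bash
cat > h.py <<'E'
import cv2,numpy as np
from plant import get_obs,vision
def ray(c,u,v):
    f=192/np.tan(np.radians(c['vfov']/2)); P=np.array(c['pose'])
    d=P[:3,:3]@np.array([(u-c['cx'])/f,-(v-c['cy'])/f,-1]); return P[:3,3],d/np.linalg.norm(d)
def onz(c,u,v,z):
    o,d=ray(c,u,v); return o+d*(z-o[2])/d[2]
def tri(c1,p1,c2,p2):
    o1,d1=ray(c1,*p1);o2,d2=ray(c2,*p2)
    s=np.linalg.lstsq(np.c_[d1,-d2],o2-o1,rcond=None)[0]
    a=o1+s[0]*d1;b=o2+s[1]*d2; return (a+b)/2,np.linalg.norm(a-b)
def proj(c,p):
    P=np.array(c['pose']);f=192/np.tan(np.radians(c['vfov']/2));q=P[:3,:3].T@(np.array(p)-P[:3,3])
    return np.array([c['cx']+f*q[0]/-q[2],c['cy']-f*q[1]/-q[2]])
def crop(c,u,v,w,h,s):
    im=cv2.cvtColor(c['pixels'],cv2.COLOR_RGB2BGR)[v:v+h,u:u+w]
    return cv2.resize(im,None,fx=s,fy=s,interpolation=cv2.INTER_CUBIC)
E
python3 - <<'E'
from h import *
t=vision.capture('top');s=vision.capture('side')
im=np.vstack([np.hstack([crop(t,190,115,66,50,6),crop(t,300,120,66,50,6)]),np.hstack([crop(s,255,150,66,50,6),crop(s,290,255,66,50,6)])])
im=cv2.convertScaleAbs(im,alpha=1.3)
cv2.imwrite('pics/c1.png',im);print(im.shape)
print('hub',tri(t,(289,204),s,(237,241)),'sp',tri(t,(361,198),s,(247,319)),'col',tri(t,(323,139),s,(318,272)),'pu',tri(t,(92,170),s,(260,107)))
E
```

```text
(600, 792, 3)
hub (array([430.45482453, -72.35103292,  20.86549158]), np.float64(4.787000647862952)) sp (array([ 441.7412737 , -269.68986314,   17.88821057]), np.float64(3.125300002870613)) col (array([ 607.34412508, -171.30384311,   24.14509643]), np.float64(4.934208597640016)) pu (array([534.79107064, 462.95159399,  16.84029126]), np.float64(2.6587170307821997))
```

View pics/c1.png

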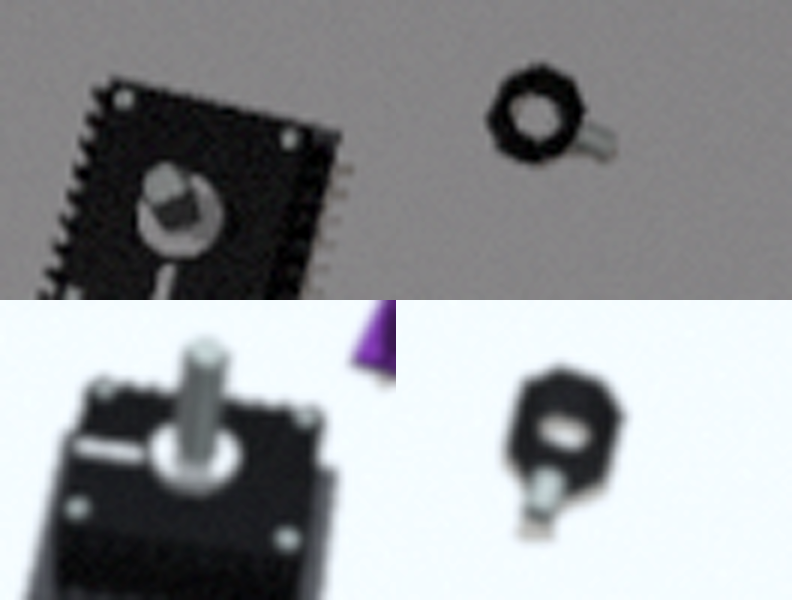

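The crops confirm both parts. Top left and bottom left show the black swivel with its rib pointing image-down in the top view (image-left in the side view), and the flat's dark face turned to lower right. On the right is the ring with the side screw, which is the collar. Now precise measurements.

```bash
python3 - <<'E'
from h import *
t=vision.capture('top');s=vision.capture('side')
def blobs(c,x,y,w,h,f,amin):
    im=c['pixels'][y:y+h,x:x+w].astype(int); im=np.array(cv2.resize(im.astype(np.uint8),None,fx=4,fy=4,interpolation=cv2.INTER_CUBIC)).astype(int)
    m=f(im).astype(np.uint8); n,l,st,ce=cv2.connectedComponentsWithStats(m)
    out=[]
    for i in range(1,n):
        if st[i,4]>=amin:
            cn=cv2.findContours((l==i).astype(np.uint8),0,2)[0][0]
            r=cv2.minAreaRect(cn)
            out.append((np.round(ce[i]/4-.375+[x,y],2),st[i,4]/16,np.round(np.array(r[0])/4-.375+[x,y],2),np.round(np.array(r[1])/4,1),round(r[2],1)))
    return out
g=lambda im:im.sum(2)/3
print('TOP swivel bright')
for b in blobs(t,194,126,54,58,lambda i:g(i)>75,24):print(*b)
print('SIDE swivel bright')
for b in blobs(s,260,150,54,58,lambda i:g(i)>110,24):print(*b)
print('TOP collar dark')
for b in blobs(t,305,125,40,30,lambda i:g(i)<55,100):print(*b, onz(t,*b[0],24))
print('SIDE collar dark')
for b in blobs(s,298,255,40,45,lambda i:g(i)<110,100):print(*b, onz(s,*b[0],12))
print('tri',[tri(t,(323.3,139.2),s,(318.0,274))])
# local gray map of shaft area and screw
G=t['pixels'].mean(2).astype(int)
print(G[138:164,210:234]); print(G[132:150,326:342])
E
```

```text
TOP swivel bright
[219.6  155.13] 1190.125 [220.5 154.5] [57.8 53.8] 90.0
[210.24 130.96] 4.625 [210.25 130.88] [2.  2.2] 90.0
[237.69 137.74] 3.625 [237.75 137.75] [2.2 1.8] 90.0
[216.76 145.26] 27.4375 [216.6  145.39] [5.4 6. ] 56.3
[219.51 152.3 ] 62.0 [219.74 151.54] [11.5 13.3] 64.1
[216.29 163.96] 19.375 [216.29 163.98] [ 2.1 10.7] 14.0
[201.61 163.91] 4.0625 [201.62 163.88] [2. 2.] 90.0
[229.43 170.82] 4.25 [229.38 170.88] [2. 2.] 90.0
SIDE swivel bright
[288.81 164.95] 1190.375 [286.5 178.5] [57.8 53.8] 90.0
[286.69 175.92] 78.375 [286.81 175.54] [14.7  8.5] 6.5
[272.89 174.5 ] 24.1875 [272.77 174.5 ] [10.9  2.5] 8.1
[267.32 184.1 ] 1.875 [267.38 184.  ] [1.5 1.2] 0.0
[302.53 189.27] 3.125 [302.5  189.25] [1.8 1.8] 45.0
[273.43 205.34] 135.375 [279.62 204.25] [ 6.2 40. ] 90.0
TOP collar dark
[323.06 138.78] 155.375 [322.88 138.82] [15.5 16. ] 68.2 [ 605.45940993 -171.3685432    24.        ]
SIDE collar dark
[317.62 276.36] 279.8125 [317.45 276.83] [17.5 21. ] 14.5 [ 609.95232552 -174.90224262   12.        ]
[313.26 290.43] 8.0625 [313.21 290.49] [3.9 2.2] 18.4 [ 593.84984238 
[... 3254 characters left out ...]
 101 102 101 101 102 100 100]
 [ 89  45  12   2  18  77  84  90 100 102 102 102 102 102 101 101]
 [ 71  30   8   2  46  79  79  81  84  94 102 102 101 101 102 103]
 [ 31   9   5  13  65  88  90  85  79  81  90 100 102 103 103 100]
 [  4   2   7  34  64  76  86  89  88  86  88  98 102 100 102 102]
 [  4   9  27  54  53  59  72  80  87  88  85 100 103 103 101 100]
 [  6  29  62  68  66  68  67  65  73  76  79  97 103 102 103 101]
 [ 58  78  91  93  93  94  88  74  66  75  91  99 101 101 101 103]
 [ 93 100 101 102 103 101 101  94  87  93 100 102 101 100 100 102]
 [103 102 103 102 101  99 101 101 102 100 102 102 102 103 101 102]
 [101 100 100 102 101 102 104 101 103 100 103 101 100 102 101 101]]
```

```bash
python3 - <<'E'
from h import *
t=vision.capture('top');s=vision.capture('side')
W=lambda u,v,z:onz(t,u,v,z)
sc=[W(210.24,130.96,52),W(237.69,137.74,52),W(201.61,163.91,52),W(229.43,170.82,52)]
print('screw mean',np.mean(sc,0)); 
ang=lambda d:np.arctan2(d[1],d[0])
print('sides',np.linalg.norm(sc[0]-sc[1]),np.linalg.norm(sc[0]-sc[2]))
down=(sc[2]-sc[0])+(sc[3]-sc[1]); right=(sc[1]-sc[0])+(sc[3]-sc[2])
print('rib dir',ang(down),ang(right)-np.pi/2, 'rib', ang(W(216.29,163.96,52)-np.mean(sc,0)))
print('shaft top top', W(217.4,145.9,117))
print('chord top',ang(W(221,145.9,115)-W(215,149.2,115)),'bot',ang(W(222.5,151.3,62)-W(217,152.5,62)))
print('side boss',onz(s,286.9,175.6,58),'rib',onz(s,272.8,174.5,52))
print('tri shaft top',tri(t,(217.4,145.9),s,(289,158)))
a=W(323.2,139.0,24);hd=W(336,144,12)
print('collar top',a,'head',hd,ang(hd-a),np.linalg.norm(hd-a))
b=onz(s,318.2,272,24);print('collar side',b)
G=s['pixels'].mean(2).astype(int);print(G[152:178,280:298])
c,st=np.array([0,0]),0
# collar head in side / top by mask of grey-bright
o=get_obs();print(o['tool_pos'],o['tcp_rot'])
E
```

```text
screw mean [572.16687069 110.18348246  52.        ]
sides 75.79317209734899 91.85237065764905
rib dir 2.8830389561566845 -3.4088557306889555 rib 2.87647983166467
shaft top top [571.32168603 109.2592439  117.        ]
chord top -1.0791997800733453 bot -1.373293366633589
side boss [573.40143409 103.09789147  58.        ] rib [537.85411667 115.27141795  52.        ]
tri shaft top (array([573.51750072, 109.56243192, 114.34675147]), np.float64(3.1587556013422007))
collar top [ 604.83469215 -171.73067555   24.        ] head [ 592.70262511 -208.89430245   12.        ] -1.8863391672251075 40.89403641851248
collar side [ 610.37090916 -170.95705627   24.        ]
[[194 194 194 193 194 194 193 193 194 193 193 194 195 194 193 194 194 194]
 [194 194 194 194 194 194 194 194 193 194 194 194 194 193 194 194 194 194]
 [194 194 194 194 193 193 193 194 192 193 193 194 194 193 193 194 194 194]
 [194 194 195 193 193 193 192 188 186 186 189 192 193 194 194 194 193 194]
 [193 193 193 194 193 190 184 177 171 170 173 181 189 193 193 194 194 194]
 [195 194 194 193 190 179 167 163 162 161 163 169 180 189 193 1
[... 906 characters left out ...]
  22]
 [ 25  44  65  76  75  73  70  72  80  80  69  56  39  28  21  20  20  20]
 [ 50  90 123 126 101  79  71  73  81  80  74  77  70  48  28  19  21  21]
 [ 89 137 165 154 115  82  71  74  82  81  86 116 122  91  51  25  21  21]
 [123 169 183 165 123  83  72  75  82  82  95 140 160 135  85  41  21  20]
 [140 181 190 172 132  89  71  76  82  80 101 149 176 161 113  54  23  22]
 [140 180 189 171 132  93  76  79  83  84 111 156 183 175 130  65  25  22]
 [123 168 183 166 131 104  89  88  88  99 136 172 186 173 129  65  26  21]
 [ 95 144 171 163 138 119 108 105 105 119 156 182 183 157 106  51  23  22]]
[ 190.25735369 -489.27197034  226.6220521 ] [-3.14142017e+00 -4.69435888e-05  3.70817700e-01]
```

```bash
cat >> h.py <<'E'
from scipy.spatial.transform import Rotation as Ro
def plan(x,y,z,yaw):
    o=get_obs();R=Ro.from_euler('xyz',o['tcp_rot']);T=Ro.from_euler('xyz',[np.pi,0,yaw])
    print('t',o['time'],'dp',np.round(R.inv().apply(np.array([x,y,z])-o['tool_pos'])/1000,4),'rot',np.round((R.inv()*T).as_rotvec(),3))
E
python3 -c "
from h import *
plan(572.5,109.5,170,2.01)"
```

```text
t 0.4 dp [ 0.5732 -0.4195  0.0567] rot [-0.    -0.    -1.639]
```

```bash
python3 -m pendant '{"dp":[[0.573,-0.4195,0.0],[0.573,-0.4195,0.0],[0.573,-0.4195,0.0],[0.573,-0.4195,0.0],[0.573,-0.4195,0.0],[0.573,-0.4195,0.0],[0.573,-0.4195,0.0],[0.573,-0.4195,0.0]],"rotation":[[0,0,-0.2],[0,0,-0.4],[0,0,-0.6],[0,0,-0.8],[0,0,-1.0],[0,0,-1.2],[0,0,-1.4],[0,0,-1.639]]}'; python3 -c "
from h import *
plan(572.5,109.5,170,2.01)"
```

```text
time: 1.4
tool_pos: [460.2, -66.0, 227.0]
tcp_rot: [3.141, 0.001, 1.877]
contact_force: [0.1, -0.9, 0.7]
grip_width: 91.6
finger_force: 0.0
t 1.4 dp [0.1335 0.1599 0.057 ] rot [ 0.001  0.001 -0.133]
```

```bash
python3 -m pendant '{"dp":[[0.1335,0.16,0.05],[0.1335,0.16,0.05],[0.1335,0.16,0.05],[0.1335,0.16,0.05],[0.1335,0.16,0.05],[0.1335,0.16,0.05]],"rotation":[[0,0,-0.133],[0,0,-0.133],[0,0,-0.133],[0,0,-0.133],[0,0,-0.133],[0,0,-0.133]]}' 0.06; python3 -c "
from h import *
plan(572.5,109.5,77,2.01)"
```

```text
time: 2.15
tool_pos: [572.3, 106.2, 176.8]
tcp_rot: [-3.141, 0.0, 2.004]
contact_force: [0.8, 0.9, -0.0]
grip_width: 60.0
finger_force: 0.0
t 2.15 dp [0.0029 0.0016 0.0998] rot [-0.001  0.    -0.006]
```

```bash
python3 -m pendant '{"dp":[[0.003,0.001,0.03],[0.003,0.001,0.06],[0.003,0.001,0.08],[0.003,0.001,0.1],[0.003,0.001,0.1]],"rotation":[[0,0,0],[0,0,0],[0,0,0],[0,0,0],[0,0,0]]}' && python3 -m pendant '{"dp":[[0,0,0],[0,0,0],[0,0,0],[0,0,0],[0,0,0],[0,0,0],[0,0,0],[0,0,0]],"rotation":[[0,0,0],[0,0,0],[0,0,0],[0,0,0],[0,0,0],[0,0,0],[0,0,0],[0,0,0]]}' 0.0; python3 -c "
from h import *
print(get_obs()['moment'])
plan(572.5,109.5,77,2.01)"
```

```text
time: 2.78
tool_pos: [571.2, 108.7, 76.2]
tcp_rot: [-3.139, -0.001, 2.002]
contact_force: [0.3, -0.7, 0.4]
grip_width: 60.2
finger_force: 0.0
time: 3.78
tool_pos: [575.0, 111.3, 77.1]
tcp_rot: [3.135, 0.001, 2.004]
contact_force: [9.9, 5.5, -5.2]
grip_width: 16.8
finger_force: 30.0
[ 0.73655672 -1.32759985 -0.05583563]
t 3.775 dp [-0.0006 -0.003   0.    ] rot [ 0.006  0.001 -0.006]
```

The grip stopped at 16.8 mm, so the fingers are square on the flat, and the tool direction gives the flat at about 0.70 rad from the rib. I'll turn it by that much, easing the tool onto the shaft axis.

```bash
python3 -m pendant '{"dp":[[-0.0005,0.002,0],[-0.0005,0.0035,0],[-0.0005,0.0035,0],[-0.0005,0.0035,0],[-0.0005,0.0035,0],[-0.0005,0.0035,0],[-0.0005,0.0035,0],[-0.0005,0.0035,0]],"rotation":[[0,0,0.05],[0,0,0.17],[0,0,0.3],[0,0,0.43],[0,0,0.56],[0,0,0.7],[0,0,0.7],[0,0,0.7]]}' && python3 -m pendant '{"dp":[[0,0,0],[0,0,0]],"rotation":[[0,0,0],[0,0,0]]}'; python3 -c "
from h import *
print(get_obs()['moment'])
plan(575.5,110.1,77,1.307)"
```

```text
time: 4.78
tool_pos: [576.4, 110.6, 77.0]
tcp_rot: [3.14, 0.0, 1.306]
contact_force: [2.8, -3.6, 0.9]
grip_width: 17.1
finger_force: 30.0
time: 5.03
tool_pos: [576.4, 110.6, 77.0]
tcp_rot: [3.14, 0.0, 1.306]
contact_force: [3.2, -3.7, 1.6]
grip_width: 16.8
finger_force: 30.0
[-0.72063184 -0.45381494 -0.06941406]
t 5.025 dp [-0.0007 -0.0007 -0.    ] rot [ 0.002  0.    -0.001]
```

```bash
python3 -m pendant '{"dp":[[0,0,0],[0,0,0],[0,0,0],[0,0,-0.03],[0,0,-0.08],[0,0,-0.12],[0,0,-0.12],[0,0,-0.12]],"rotation":[[0,0,0],[0,0,0],[0,0,0],[0,0,0],[0,0,0],[0,0,0],[0,0,0],[0,0,0]]}' 0.06; python3 -c "
from h import *
plan(607,-172,120,1.256)"
```

```text
time: 6.02
tool_pos: [575.1, 111.2, 196.0]
tcp_rot: [-3.14, 0.0, 1.304]
contact_force: [-0.5, -0.1, 0.6]
grip_width: 60.1
finger_force: 0.0
t 6.025 dp [-0.2648  0.1055  0.0759] rot [-0.001  0.     0.048]
```

```bash
python3 -m pendant '{"dp":[[-0.265,0.1055,0.02],[-0.265,0.1055,0.06],[-0.265,0.1055,0.076],[-0.265,0.1055,0.076],[-0.265,0.1055,0.076],[-0.265,0.1055,0.076],[-0.265,0.1055,0.076],[-0.265,0.1055,0.076]],"rotation":[[0,0,0.048],[0,0,0.048],[0,0,0.048],[0,0,0.048],[0,0,0.048],[0,0,0.048],[0,0,0.048],[0,0,0.048]]}'; python3 - <<'E'
from h import *
plan(607,-172,6,1.256)
s=vision.capture('side');t=vision.capture('top')
im=np.hstack([crop(s,270,230,80,100,5),crop(t,190,110,50,63,8)[:500,:400]])
im=cv2.convertScaleAbs(im,alpha=1.3)
cv2.imwrite('pics/c2.png',im)
E
```

```text
time: 7.02
tool_pos: [607.6, -170.8, 120.9]
tcp_rot: [-3.141, -0.0, 1.258]
contact_force: [0.2, 0.2, -0.2]
grip_width: 59.8
finger_force: 0.0
t 7.025 dp [-0.0013 -0.0002  0.1149] rot [-0.    -0.     0.002]
```

View pics/c2.png

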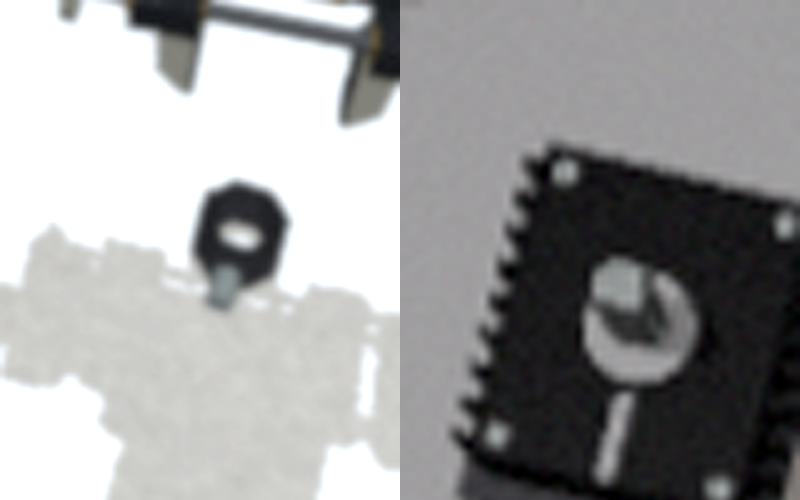

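The right half shows the shaft's flat edge, (590,300) to (645,310), square to the rib at (615,440). The left half shows the collar at (240,230) undisturbed, below the open fingers. Next I descend and grip.

```bash
python3 -m pendant '{"dp":[[-0.001,0,0.05],[-0.001,0,0.09],[-0.001,0,0.11],[-0.001,0,0.115],[-0.001,0,0.115]],"rotation":[[0,0,0],[0,0,0],[0,0,0],[0,0,0],[0,0,0]]}' && python3 -m pendant '{"dp":[[0,0,0],[0,0,0],[0,0,0],[0,0,0],[0,0,0],[0,0,0],[0,0,0]],"rotation":[[0,0,0],[0,0,0],[0,0,0],[0,0,0],[0,0,0],[0,0,0],[0,0,0]]}' 0.0; python3 -c "
from h import *
plan(607,-172,6,1.256)"
```

```text
time: 7.75
tool_pos: [607.8, -173.0, 6.4]
tcp_rot: [3.141, 0.0, 1.256]
contact_force: [-0.4, 0.5, -0.1]
grip_width: 60.3
finger_force: 0.0
time: 8.62
tool_pos: [608.1, -173.6, 6.8]
tcp_rot: [3.139, 0.0, 1.256]
contact_force: [-0.1, 0.4, 6.3]
grip_width: 40.3
finger_force: 30.0
t 8.625 dp [ 0.0012 -0.0016  0.0008] rot [ 0.002  0.    -0.   ]
```

```bash
python3 -m pendant '{"dp":[[0,0,-0.01],[0,0,-0.05],[0,0,-0.1],[0,0,-0.16],[0,0,-0.16],[0,0,-0.16]],"rotation":[[0,0,0],[0,0,0],[0,0,0],[0,0,0],[0,0,0],[0,0,0]]}'; python3 -c "
from h import *
plan(574.4,109,167,-0.264)"
```

```text
time: 9.38
tool_pos: [606.5, -173.0, 165.1]
tcp_rot: [-3.14, 0.0, 1.256]
contact_force: [0.2, -0.7, -1.2]
grip_width: 40.1
finger_force: 30.0
t 9.375 dp [ 0.2582 -0.1179 -0.0017] rot [-1.00e-03  1.00e-03  1.52e+00]
```

```bash
python3 -m pendant '{"dp":[[0.04,-0.018,0],[0.08,-0.036,0],[0.12,-0.054,0],[0.16,-0.072,0],[0.2,-0.09,0],[0.23,-0.105,0],[0.25,-0.115,0],[0.258,-0.118,0]],"rotation":[[0,0,0.15],[0,0,0.33],[0,0,0.51],[0,0,0.69],[0,0,0.87],[0,0,1.05],[0,0,1.23],[0,0,1.4]]}' && python3 -m pendant '{"dp":[[0,0,0],[0,0,0],[0,0,0]],"rotation":[[0,0,0.12],[0,0,0.12],[0,0,0.12]]}';  python3 - <<'E'
from h import *
plan(574.4,109,167,-0.264)
s=vision.capture('side');t=vision.capture('top')
im=np.hstack([crop(s,245,110,80,100,5),crop(t,185,100,80,100,5)])
im=cv2.convertScaleAbs(im,alpha=1.3)
cv2.imwrite('pics/c3.png',im)
E
```

```text
time: 10.38
tool_pos: [573.2, 110.0, 163.2]
tcp_rot: [3.141, 0.005, -0.148]
contact_force: [-0.2, -0.3, -0.6]
grip_width: 40.5
finger_force: 30.0
time: 10.75
tool_pos: [574.4, 108.4, 164.5]
tcp_rot: [3.141, 0.002, -0.262]
contact_force: [-0.5, 0.2, -0.6]
grip_width: 40.4
finger_force: 30.0
t 10.75 dp [-0.0001 -0.0006 -0.0025] rot [0.001 0.002 0.002]
```

View pics/c3.png

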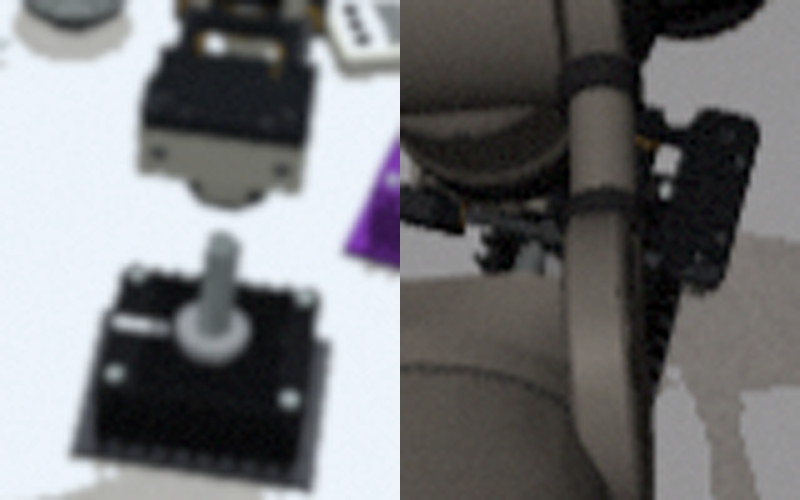

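The side view (left half) shows the collar's lower edge at crop (190–275, 207), peeking out below the gripper body, right over the shaft top at (222,240). I'll compare this with its predicted projection.

```bash
python3 - <<'E'
from h import *
s=vision.capture('side')
yw=-0.264;c,sn=np.cos(yw),np.sin(yw)
def L(x,y,z,p=(574.4,108.4)): return (p[0]+c*x-sn*y,p[1]+sn*x+c*y,z)
pts=np.array([proj(s,L(20/np.cos(np.pi/8)*np.cos(a),20/np.cos(np.pi/8)*np.sin(a),158)) for a in np.arange(8)*np.pi/4+np.pi/8])
print('pred collar x',pts[:,0].min(),pts[:,0].max(),'y bottom',pts[:,1].max())
print('shaft top pred',proj(s,(574.4,109,118)))
G=s['pixels'].mean(2).astype(int)
print(G[144:160,280:304])
E
```

```text
pred collar x 281.73698488996456 298.7551266021018 y bottom 151.14430186546815
shaft top pred [288.87973102 157.18943929]
[[ 99  92  87  85  84  84  84  85  85  84  84  84  83  85  85  83  85  84
   83  77  65  57  62  73]
 [133 118  96  82  80  82  83  83  83  84  85  84  83  84  85  83  84  85
   84  81  75  72  74  80]
 [167 148 115  77  65  72  80  83  84  84  83  84  84  84  82  82  82  83
   84  85  89  88  85  85]
 [183 172 142  96  63  67  78  81  82  82  82  82  82  81  75  68  70  77
   91 104 114 113 102  96]
 [187 182 168 133  92  74  76  79  80  79  81  80  80  77  66  51  51  74
  116 143 152 150 138 130]
 [187 186 181 163 129  92  75  73  73  75  76  78  77  74  60  50  58  93
  141 169 177 177 171 166]
 [187 186 186 180 159 126 100  88  81  74  69  69  68  73  82  94 110 136
  167 181 186 186 184 183]
 [187 187 187 184 177 164 151 139 127 112  97  92  92 107 131 149 159 170
  181 186 186 187 186 187]
 [187 188 187 187 185 183 180 175 167 161 154 150 151 156 169 178 183 185
  187 187 187 187 187 186]
 [187 187 187 186 187 186 185 185 184 182 180 180 181 182 184 185 186 187
  186 187 187 187 187 187]
 [187 187 187 186 186 186 186 186 185 185 186 185 186 186 186 187 187 186
  186 187 186 187 187 187]
 [187 187 187 187 187 187 184 180 174 174 177 183 186 187 187 186 186 187
  187 186 187 186 186 187]
 [186 187 187 187 187 184 174 155 142 140 150 166 180 186 186 187 187 187
  187 187 187 187 188 186]
 [187 186 187 187 186 182 161 130 111 109 117 137 163 180 185 186 187 187
  188 188 186 187 186 186]
 [186 187 187 187 185 178 151 116 102 100 101 113 138 166 183 186 187 187
  187 187 187 186 186 187]
 [187 187 187 187 184 169 138 108 101 100  97  98 116 154 180 186 187 187
  187 186 186 186 187 187]]
```

```bash
python3 -m pendant '{"dp":[[0,-0.0006,0.02],[0,-0.0006,0.036],[0,-0.0006,0.036],[0,-0.0006,0.036]],"rotation":[[0,0,0],[0,0,0],[0,0,0],[0,0,0]]}' && python3 -m pendant '{"dp":[[0,0,0.002],[0,0,0.004],[0,0,0.006],[0,0,0.008],[0,0,0.010],[0,0,0.012],[0,0,0.012]],"rotation":[[0,0,0],[0,0,0],[0,0,0],[0,0,0],[0,0,0],[0,0,0],[0,0,0]]}';  python3 -c "
from h import *
plan(574.4,109,167,-0.264)"
```

```text
time: 11.4
tool_pos: [575.4, 109.1, 130.1]
tcp_rot: [-3.141, -0.001, -0.264]
contact_force: [-0.4, 0.5, -1.4]
grip_width: 40.2
finger_force: 30.0
time: 12.28
tool_pos: [575.0, 109.2, 117.5]
tcp_rot: [3.141, 0.0, -0.264]
contact_force: [0.5, 0.2, -0.6]
grip_width: 40.0
finger_force: 30.0
t 12.275 dp [-0.0006  0.0003 -0.0495] rot [ 0.  0. -0.]
```

```bash
python3 -m pendant '{"dp":[[0,0,0.0025],[0,0,0.005],[0,0,0.0075],[0,0,0.01],[0,0,0.0125],[0,0,0.015],[0,0,0.017],[0,0,0.017]],"rotation":[[0,0,0],[0,0,0],[0,0,0],[0,0,0],[0,0,0],[0,0,0],[0,0,0],[0,0,0]]}';  python3 -c "
from h import *
print(get_obs()['moment'])
plan(574.4,109,84.5,-0.264)"
```

```text
time: 13.28
tool_pos: [575.0, 109.1, 100.5]
tcp_rot: [3.141, 0.0, -0.264]
contact_force: [-0.2, 0.6, -1.0]
grip_width: 40.4
finger_force: 30.0
[0.01510599 0.06349284 0.01671061]
t 13.275 dp [-0.0006  0.0003  0.016 ] rot [ 0.  0. -0.]
```

```bash
python3 -m pendant '{"dp":[[0,0,0.003],[0,0,0.006],[0,0,0.009],[0,0,0.012],[0,0,0.015],[0,0,0.016],[0,0,0.016]],"rotation":[[0,0,0],[0,0,0],[0,0,0],[0,0,0],[0,0,0],[0,0,0],[0,0,0]]}' && python3 -m pendant '{"dp":[[0.001,0,0],[0.001,0,0],[0.002,0,0],[0.002,0,0]],"rotation":[[0,0,0],[0,0,0],[0,0,0],[0,0,0]]}'
```

```text
time: 14.15
tool_pos: [575.1, 109.2, 84.6]
tcp_rot: [3.141, 0.0, -0.264]
contact_force: [-0.9, 0.3, -1.9]
grip_width: 40.3
finger_force: 30.0
time: 14.65
tool_pos: [576.5, 108.8, 84.6]
tcp_rot: [3.141, 0.001, -0.264]
contact_force: [-3.1, 1.0, 0.3]
grip_width: 40.4
finger_force: 30.0
```

```bash
python3 -m pendant '{"dp":[[0.0005,0,0],[0.001,0,0],[0.001,0,0],[0.001,0,0],[0.001,0,0],[0.001,0,0]],"rotation":[[0,0,0],[0,0,0],[0,0,0],[0,0,0],[0,0,0],[0,0,0]]}';  python3 - <<'E'
from h import *
o=get_obs();print(o['moment'],o['dq'].round(4))
s=vision.capture('side');t=vision.capture('top')
im=cv2.convertScaleAbs(np.hstack([crop(s,245,110,80,100,5),crop(t,185,100,80,100,5)]),alpha=1.3)
cv2.imwrite('pics/c4.png',im)
E
```

```text
time: 15.4
tool_pos: [576.7, 108.7, 84.5]
tcp_rot: [3.141, 0.003, -0.264]
contact_force: [-6.5, 2.5, 2.5]
grip_width: 40.5
finger_force: 30.0
[ 0.39914592  1.16650746 -0.03543972] [-0.001  -0.0019  0.0008 -0.0016 -0.0018 -0.001 ]
```

View pics/c4.png

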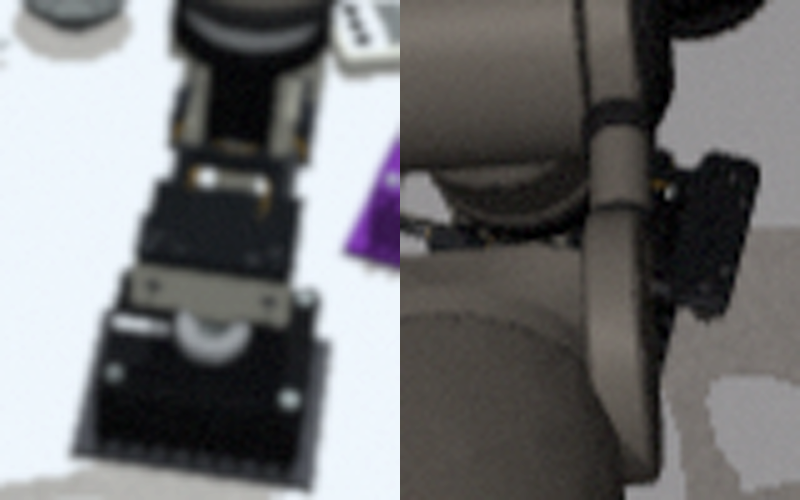

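The view is occluded by the gripper, but boss (213,335) and rib (140,325) are clear, so the collar is up in the air around the shaft. The force is a steady 7 N along the screw axis and the height is as planned. I'm handing in.

```bash
python3 -c "
from plant import workorder
print(workorder.close_job())"
```

```text
the job is handed in; nothing more can be done
None
```

The job is handed in, with no verdict shown: the flat was turned to face the rib, and the collar is held about 20 mm above the boss with its screw tip pressed on the flat at about 7 N; the spacer and hub were not touched.

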